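# Clear the jammed roller chute

### The job

A flat T-shaped steel blank has got into the gate of the sloping feed chute and jams it: its two shoulders are caught under the gate's keeper lips. Ease the blank just off the floor and up-slope against the waiting rollers until it comes up against the upper face of its slot, draw it out square to the chute floor, and lay it flat in the shallow square tray: set its edge down on the tray floor before you let go, do not drop it in. All three rollers must then have run down the chute to the end stop; spill none, and leave the other things on the table where they are.

Things in the scene. Friction and masses are not known exactly. Their poses are not given: they have to be found in the camera images.
- chute: Sloping open-topped steel chute, fixed on a 250 x 110 mm base. Origin: table level under the gate; x horizontal, up-slope; y along the gate slot; z up. Its floor, 60 mm wide between walls 34 mm high, rises 30 degrees from horizontal towards +x, from an end stop 100 mm below point gate to an open end 156 mm above it. At the gate a post on either side, 92 mm over both, has a slot for the blank.
- gate (a point): On the chute floor, mid-width, at the lower face of the gate slot, 95 mm above the table. The slot runs 17 mm up-slope from here, is square to the floor and 82 mm long across. A keeper lip on each post covers its lower 8 mm (lip 38 to 42 mm off the floor); the upper 9 mm is open. So things come out 30 degrees off vertical, tops leaning to the chute's -x.
- blank: Dark flat T-shaped steel plate, 6 mm thick (x), 0.14 to 0.28 kg: foot 76 wide (y), 34 high, then a grip tab 44 wide from 34 to 81 mm (z). Origin: mid of lower edge, mid thickness; z to the tab. Stands loose in the slot, square to the chute floor, against the slot's lower face, shoulders under the lips. Must go 8 to 11 mm up-slope to pass them (at 11 it meets the slot's upper face).
- blank_mid (a point): Centre of the blank, on its mid plane, 40 mm above its lower edge. The rollers lean on its up-slope face with about 3 N and can be pushed back. Its foot binds on the floor if pressed down while pushed: ease it 2 mm off the floor (4 mm free under the lips) first. Pinch the tab across its 6 mm, fingers tilted with it and kept over 44 mm off the chute floor.
- tray: Shallow grey square sheet tray, 170 x 170 mm, 25 mm high, walls and floor 4 to 5 mm thick, fixed. Origin: centre of its underside on the table; z up. It stands either left or right of the chute.
- tray_in (a point): Centre of the tray's inner floor.
- bracket: Galvanised angle bracket, 85 x 51 mm foot, 130 mm high, standing on the side of the chute where the tray is not; leave alone. Origin: centre of underside.
- tape_measure: Yellow tape measure, 36 x 80 x 63 mm, in front of the chute's low end; leave alone.
- bolt: Large hexagon bolt, 27 x 70 x 24 mm, lying; leave alone.
- nut: Large dark hexagon nut, 36 x 41 x 19 mm; leave alone.
- roller_a: Steel roller, 28 mm in diameter, 54 mm long, 0.2 kg, lying across the chute, number 1 from the gate. Origin: its centre; y is its axis.
- seat_a (a point): Where the centre of roller_a comes to rest, number 1 from the end stop.
- roller_b: Steel roller, 28 mm in diameter, 54 mm long, 0.2 kg, lying across the chute, number 2 from the gate. Origin: its centre; y is its axis.
- seat_b (a point): Where the centre of roller_b comes to rest, number 2 from the end stop.
- roller_c: Steel roller, 28 mm in diameter, 54 mm long, 0.2 kg, lying across the chute, number 3 from the gate. Origin: its centre; y is its axis.
- seat_c (a point): Where the centre of roller_c comes to rest, number 3 from the end stop.
There are look-alikes about, which are no part of the job. Leave any green or pink look-alike of the roller_a alone.

How it is judged:
By the outcome, as a careful person would: the job done as asked, in the order asked, and still so for the second after the job is handed in, with the robot touching nothing.
It also fails if it takes over 45 s, if anything falls off the work surface, if the arm or the gripper's body presses on something with over 40 N, if the wrist force passes 120 N, or if a joint passes its speed limit or range.

### The arm

A 6-joint arm with a two-finger parallel gripper is mounted at the origin on a cart in front of the work surface, level with it; the furniture and walls round the work are solid. World frame = base frame: x ahead of the robot, y to its left, z up, the work surface at z = 0. Lengths are in m, angles in rad, forces in N, time in s.
With the tool pointing down it reaches from about 0.275 to 0.875 m from the base axis. Payload 12.5 kg.
Tool frame: the origin (TCP) lies at the very end of the fingers, on their centre line; the grasp point (between the pads) lies 19 mm behind it; z points along the fingers, y is the line along which they close (so a half turn about z gives the same grasp; the last joint's range is limited). The gripper opens to 85 mm and grips with 20 to 120 N. Pads are 22 mm wide; open, the fingers measure 114 mm over their backs; the gripper's body (76 mm by 85 mm) begins 54 mm behind the grasp point. The pads swing forward as they close: fully open they stand 13 mm farther back than shut.
Start: joints at [-1.423, 0.351, 1.652, -0, 1.139, -0.085], TCP at [0.127, -0.535, 0.231] pointing down, gripper open.
Joint ranges: [-2.75, 2.75], [-0.79, 2.1], [0.01, 2.65], [-1.57, 4.71], [0.07, 3.14], [-2.87, 2.87]. Speed limits (rad/s): [2.22, 2.22, 2.79, 3.14, 3.14, 3.14].

### API

Orientations are given as a unit quaternion [x, y, z, w].
In Python, from cell import read_state, imaging, sign_off gives the robot as it stands. The module is installed in compiled form; this text tells all that it offers.
- The arm moves only by the tool send_rows, never from a script. Its argument "deltas" is text: rows parted by semicolons, each of 5 numbers parted by spaces: the closure in counts, from 0 (fully open) to 255 (shut), then the shift along the tool's x, y, z in m, then the turn about the tool's z in rad. A call has exactly 8 rows; each row shifts and turns the commanded pose from where the row before left it, along the tool's axes as they then stand; what a row does not reach is not made up. A row lasts 1/8 s, in which the tool goes at most 62.5 mm and 10.7 degrees, less where a joint would pass 70% of its speed; a pose out of reach is approached as far as the arm can. A call with a gripper value outside its range is refused whole. The fingers move at their own pace and stop on an object; the grip force is fixed at half the most. Time passes only in rows, so rows that do not move let the fingers close, or fill a call up. It gives the time, the measured TCP pose, the force, the opening and the grip force at its end, in the units of the state.
- read_state(): the state, without advancing time (a new reading comes with each control period).
- imaging.camera(name): name is "side" or "top" or "wrist"; returns a dict with "frame" (480x640x3 uint8, red, green, blue), "depth" (480x640 float32, m along the optical axis (not along the pixel's ray), 0 where there is no reading), "fx", "fy", "cx", "cy" (pixels), "k1" (the pictures are not rectified: a ray, as slopes to the right and down, at radius r is drawn at 1 + k1 r^2 times it, then the intrinsics apply), "rvec" (rotation vector, rad) and "tvec" (3), from world to camera coordinates, as OpenCV has them; the wrist camera has in their place "tool_from_camera" (4x4, takes a point from camera to tool coordinates, whose origin is the TCP and whose axes are the flange's). Camera axes: x right, y down, z forward; pixel columns grow to the right and rows downward; lengths in m; the calibration is good to about 2 mm. A picture is of the moment at which its call begins: read the wrist's pose just before it.
- sign_off(): hands the job in; it is judged then, once.
The state is a dict: "t": time; "q": joint angles; "qd": joint speeds; "tau": joint torques, N m; "ee_pos": TCP position; "tcp_rot": TCP orientation; "ft_force": force on the tool from outside, world axes, zero at the start; "torque": the same for the moment, N m; "grip_width": opening from 0.0 (shut) to 1.0 (fully open); "gripper_force": force on a finger pad.
Only numpy, scipy, OpenCV 4.12 (cv2) and the standard library are available. Lean on these libraries where they do the work, as an engineer would, in place of code of your own. Each camera call takes 0.05 s, during which the arm holds its last target. There are 200 camera calls.

## Working session

There is one attempt and no reset: what is moved stays moved. The work goes in short steps, Python scripts to look and compute and a tool call to move; the robot and the scene stay as the last step left them, time stands still between calls to the robot, and variables do not carry over. Pictures are saved under pics/ and viewed, at most 10 in all, crops included, and the job is handed in when it is done.

Besides the shell and the picture viewer there is one more tool, called after "Call:" by a JSON object that holds its "name" and its "arguments". send_rows: Moves the arm, as the interface text tells. Its arguments: {"type":"object","properties":{"deltas":{"type":"string"}},"required":["deltas"]}

```bash
mkdir -p pics
cat > h.py <<'E'
import numpy as np, cv2, pickle
from scipy.spatial.transform import Rotation as R
from cell import read_state, imaging, sign_off
def cam(name):
    s=read_state(); c=imaging.camera(name)
    if name=="wrist":
        T=np.eye(4); T[:3,:3]=R.from_quat(s["tcp_rot"]).as_matrix(); T[:3,3]=s["ee_pos"]
        c["W"]=T@np.array(c["tool_from_camera"])
    else:
        M=np.eye(4); M[:3,:3]=cv2.Rodrigues(np.array(c["rvec"],float))[0]; M[:3,3]=np.ravel(c["tvec"]); c["W"]=np.linalg.inv(M)
    return c
def slopes(c,uv):
    uv=np.atleast_2d(np.array(uv,float)); d=np.c_[(uv[:,0]-c["cx"])/c["fx"],(uv[:,1]-c["cy"])/c["fy"]]
    x=d.copy()
    for _ in range(10): x=d/(1+c["k1"]*(x**2).sum(1,keepdims=True))
    return np.c_[x,np.ones(len(x))]
def pts(c,uv,depth=None):
    uv=np.atleast_2d(uv); s=slopes(c,uv)
    z=c["depth"][uv[:,1].astype(int),uv[:,0].astype(int)] if depth is None else depth
    p=s*np.reshape(z,(-1,1)); return p@c["W"][:3,:3].T+c["W"][:3,3]
def plane(c,uv,n,d):  # n.p=d
    r=slopes(c,uv)@c["W"][:3,:3].T; o=c["W"][:3,3]
    return o+r*((d-o@n)/(r@n))[:,None]
def cloud(c):
    v,u=np.nonzero(c["depth"]>0); uv=np.c_[u,v]; return uv,pts(c,uv)
def save(c,f): cv2.imwrite("pics/"+f,c["frame"][:,:,::-1])
E
python3 - <<'E'
from h import *
for n in("side","top"):
    c=cam(n); save(c,n+"0.png"); pickle.dump(c,open(n+"0.pkl","wb")); print(n,c["W"].round(3).tolist(),c["fx"],c["k1"])
s=read_state(); print(s)
E
```

```text
side [[-0.986, -0.087, 0.143, 0.41], [-0.166, 0.407, -0.898, 0.971], [0.02, -0.909, -0.416, 0.58], [0.0, 0.0, 0.0, 1.0]] 578.6554390607802 0.04346840583901635
top [[0.015, -0.997, 0.077, 0.478], [-1.0, -0.016, -0.016, 0.011], [0.018, -0.077, -0.997, 1.127], [0.0, 0.0, 0.0, 1.0]] 555.5782394793882 0.015807165316435202
{'t': 0.1, 'q': array([-1.42262019e+00,  3.51181693e-01,  1.65234529e+00,  7.48269118e-06,
        1.13912992e+00, -8.45817148e-02]), 'qd': array([ 0.00107429,  0.00016059, -0.00188053, -0.0009563 ,  0.00122697,
       -0.00026497]), 'tau': array([ 3.11523991e-04, -5.06832576e+01, -2.91877556e+01, -9.97778261e-05,
        2.64751732e-03,  1.41926628e-05]), 'ee_pos': array([ 0.12685619, -0.53486345,  0.23081825]), 'tcp_rot': array([ 9.93235654e-01,  1.16114823e-01, -1.35215901e-05, -5.31962490e-04]), 'ft_force': array([-0.41357321, -0.16114348, -0.96891351]), 'torque': array([ 0.0298122 ,  0.01769311, -0.01830218]), 'gripper_force': 0.0, 'grip_width': 1.0023806522454057}
```

View pics/side0.png

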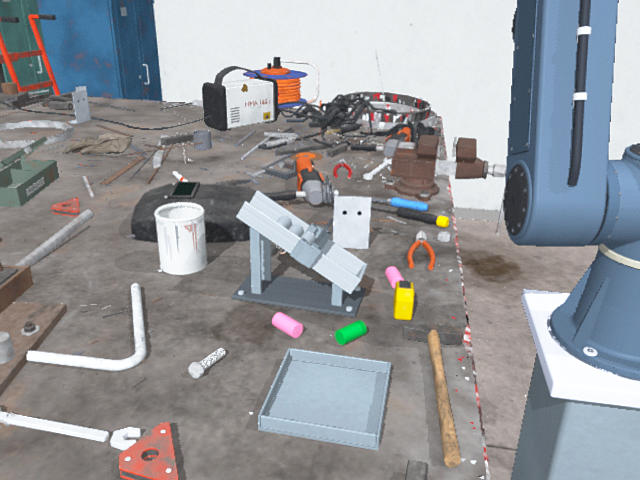

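View pics/top0.png

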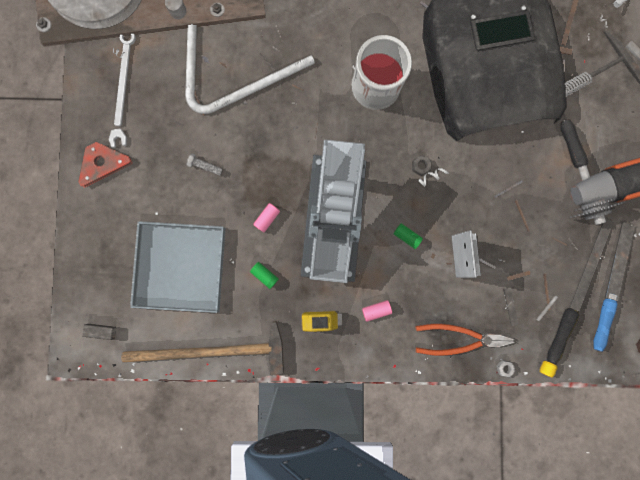

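The top view shows the chute at about (335,210), up-slope away from the robot, with the blank at about (335,228) and three grey rollers above it at (340,187), (338,203) and (338,216). The tray is on the left at (178,266) and the bracket on the right at (466,254). Look-alikes for the rollers are pink (266,217), (377,310) and green (263,275), (407,236); all lie on the table. For the blank, the only candidate is the dark plate at the gate.

Run:
```python
from h import *
c=pickle.load(open("top0.pkl","rb")); uv,p=cloud(c)
m=(uv[:,0]>300)&(uv[:,0]<372)&(uv[:,1]>135)&(uv[:,1]<290)&(p[:,2]>.03)
q=p[m]; 
rng=np.random.default_rng(0); best=0
for _ in range(3000):
    a=q[rng.choice(len(q),3,False)]; n=np.cross(a[1]-a[0],a[2]-a[0]); l=np.linalg.norm(n)
    if l<1e-5: continue
    n/=l; n*=np.sign(n[2])
    if not .82<n[2]<.91: continue
    k=abs((q-a[0])@n)<.002
    if k.sum()>best: best=k.sum(); K=k
f=q[K]; ce=f.mean(0); n=np.linalg.svd(f-ce)[2][2]; n*=np.sign(n[2])
print(best,len(q),n,np.degrees(np.arccos(n[2])))
yaw=np.arctan2(-n[1],-n[0]); print("yaw n",yaw)
cv=cv2.minAreaRect(f[:,:2].astype(np.float32)); print(cv, (f@n).mean())
# all chute (z>.03) footprint and base plate
print(cv2.minAreaRect(q[:,:2].astype(np.float32)))
# offset from floor plane histogram
ex=np.array([np.cos(yaw),np.sin(yaw),0]); ey=np.array([-ex[1],ex[0],0]); 
h=q@n-ce@n; y=q@ey
for lo,hi in((-.003,.003),(.03,.037),(.038,.045),(.05,.09)):
    k=(h>lo)&(h<hi); print(lo,k.sum(),np.percentile(y[k],[1,50,99]),np.percentile(q[k]@ex,[1,50,99]))
# tray
m=(uv[:,0]>120)&(uv[:,0]<235)&(uv[:,1]>210)&(uv[:,1]<320)&(p[:,2]>.012)&(p[:,2]<.04)
t=p[m]; print(cv2.minAreaRect(t[:,:2].astype(np.float32)))
im=c["frame"][135:295,280:390]; cv2.imwrite("pics/crop1.png",cv2.resize(im[:,:,::-1],None,fx=3.6,fy=3.6,interpolation=2))
```

```text
1810 5909 [-0.49502957  0.04805121  0.86754643] 29.825241491375472
yaw n -0.09676420540006027
((0.6037315726280212, -0.036185964941978455), (0.08340763300657272, 0.22458235919475555), 84.53800964355469) -0.20637264181668522
((0.5941872596740723, -0.03485589101910591), (0.09191668778657913, 0.2452867478132248), 84.97270965576172)
-0.003 2216 [-0.00732404  0.02369988  0.05885232] [0.49368614 0.66010979 0.71561754]
0.03 889 [-0.02077334  0.01947572  0.06602415] [0.47251492 0.58215979 0.69694264]
0.038 323 [-0.02306905  0.02520623  0.06794123] [0.54808742 0.56386901 0.62827532]
0.05 259 [0.00165603 0.02289797 0.04400323] [0.54058585 0.54991884 0.56026148]
((0.4954215884208679, 0.27328354120254517), (0.17312277853488922, 0.16977477073669434), 87.5388412475586)
```

View pics/crop1.png

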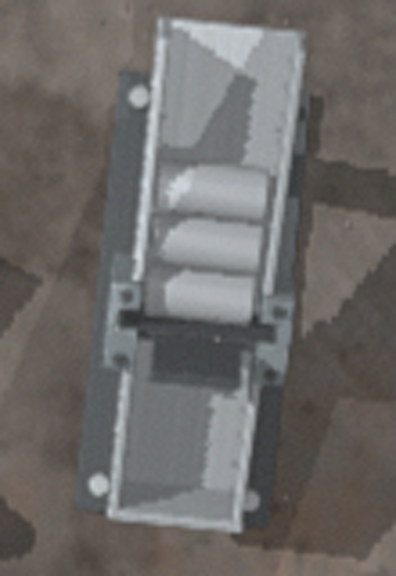

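The close crop confirms the choice: the dark T plate stands in the gate with its tab leaning down-slope, at crop (195,340), and the rollers are behind it. The tool only turns about its own z, so it stays vertical. I'll pinch the 44 mm tab edge to edge, which keeps the blank's 30° tilt. First I go above the gate.

Call:
{"name": "send_rows", "arguments": {"deltas": "0 0 0 -0.055 0.164;0 0 0 -0.055 0.164;0 0.0313 -0.0486 0 0;0 0.0313 -0.0486 0 0;0 0.0313 -0.0486 0 0;0 0.0313 -0.0486 0 0;0 0.0313 -0.0486 0 0;0 0.0313 -0.0486 0 0"}}

```text
t: 1.1
ee_pos: [0.3423, -0.261, 0.3412]
tcp_rot: [0.999, -0.048, 0.0, -0.0]
ft_force: [0.9, -0.8, 1.4]
grip_width: 0.998
gripper_force: 0.0
```

Call:
{"name": "send_rows", "arguments": {"deltas": "0 0.0313 -0.0486 0 0;0 0.0313 -0.0486 0 0;0 0.0313 -0.0486 0 0;0 0.0313 -0.0486 0 0;0 0.0313 -0.0486 0 0;0 0 0 0 0;0 0 0 0 0;0 0 0 0 0"}}

```text
t: 2.1
ee_pos: [0.5199, -0.0366, 0.3414]
tcp_rot: [0.999, -0.048, -0.0, 0.0]
ft_force: [0.8, 0.4, -0.2]
grip_width: 0.999
gripper_force: 0.0
```

```bash
cat > m.py <<'E'
from h import *
import sys
s=read_state(); print(s["t"],s["ee_pos"],R.from_quat(s["tcp_rot"]).as_matrix().round(4).tolist(),s["ft_force"],s["q"].round(2))
c=cam("wrist"); save(c,sys.argv[1]); print(np.array(c["tool_from_camera"]).round(3).tolist())
uv,p=cloud(c)
m=(abs(p[:,0]-.58)<.2)&(abs(p[:,1]+.033)<.07)&(p[:,2]>.03); q=p[m]
n=np.array([-.4951,.048,.8675]); o=-.2064
k=abs(q@n-o)<.006
for _ in range(4):
    f=q[k]; ce=f.mean(0); n=np.linalg.svd(f-ce)[2][2]; n*=np.sign(n[2]); o=ce@n; k=abs(q@n-o)<.002
yaw=np.arctan2(-n[1],-n[0]); ex=np.array([np.cos(yaw),np.sin(yaw),0]); ey=np.array([-ex[1],ex[0],0])
gx=(o-.095*n[2])/np.hypot(n[0],n[1])*-1
print(k.sum(),"n",n,np.degrees(np.arccos(n[2])),"yaw",yaw,"gx",gx)
h=q@n-o; X=q@ex-gx; Y=q@ey
k=(h>.055)&(h<.079)&(X<0)&(X>-.06)
t=q[k]; print("tab",k.sum(),"y",np.percentile(Y[k],[1,50,99]),"h max",h[(X<0)&(X>-.06)].max())
print("tab yaw rect",cv2.minAreaRect(np.c_[X[k],Y[k]].astype(np.float32)))
k2=(h>.040)&(h<.044); print("post",k2.sum(),np.percentile(Y[k2],[1,99]),"wall",np.percentile(Y[(h>.031)&(h<.036)],[1,99]))
g=gx*ex+np.mean(np.percentile(Y[k],[1,99]))*ey; print("gate",g)
pickle.dump(c,open("w.pkl","wb"))
E
python3 m.py w1.png
```

```text
2.1 [ 0.51994481 -0.03661274  0.34136732] [[0.9953, -0.0964, -0.0001], [-0.0964, -0.9953, -0.0001], [-0.0001, 0.0001, -1.0]] [ 0.78624126  0.36397762 -0.1686238 ] [-0.16  0.2   1.57 -0.    1.36  1.51]
[[0.0, -0.945, -0.326, 0.085], [1.0, 0.0, 0.0, -0.002], [-0.0, -0.326, 0.945, -0.143], [0.0, 0.0, 0.0, 1.0]]
5264 n [-0.4979149   0.04287487  0.8661654 ] 29.983954184304483 yaw -0.08589694911326685 gx 0.5819410254186875
tab 814 y [-0.00290377  0.0184218   0.0397735 ] h max 0.31448875273068955
tab yaw rect ((-0.027900872752070427, 0.018542828038334846), (0.013047344982624054, 0.04395239055156708), 0.5159397721290588)
post 845 [-0.02698765  0.063707  ] wall [-0.02042833  0.05857256]
gate [ 0.58137703 -0.03155862  0.        ]
```

View pics/w1.png

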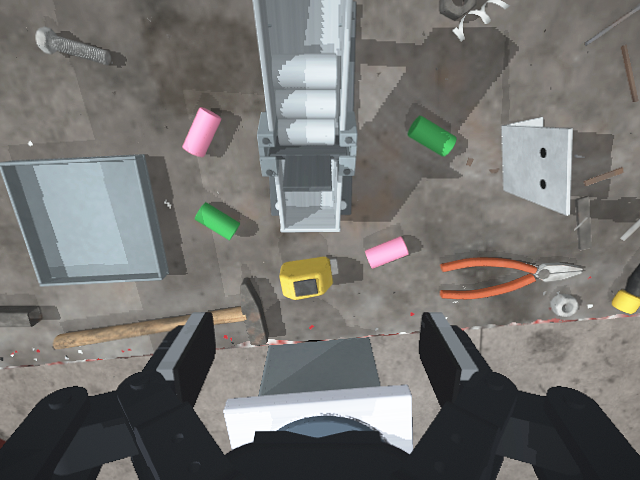

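The wrist view shows the dark tab at about (304,172) between the gate posts, and it gives the gate at (0.581, -0.032) with yaw about -0.09. Both views agree to within 2 mm. Going down over the tab.

Call:
{"name": "send_rows", "arguments": {"deltas": "0 0.029 -0.010 0 -0.006;0 0 0 0.04 0;0 0 0 0.05 0;0 0 0 0.05 0;0 0 0 0.035 0;0 0 0 0.02 0;0 0 0 0.01 0;0 0 0 0 0"}}

```text
t: 3.15
ee_pos: [0.5502, -0.0289, 0.1364]
tcp_rot: [0.999, -0.045, -0.0, -0.0]
ft_force: [0.5, 0.5, 0.3]
grip_width: 1.004
gripper_force: 0.0
```

Run:
```python
from h import *
s=read_state(); print(s["ee_pos"],s["ft_force"],R.from_quat(s["tcp_rot"]).as_matrix()[:,0])
c=cam("side"); im=c["frame"][150:330,200:420]; cv2.imwrite("pics/s1.png",cv2.resize(im[:,:,::-1],None,fx=3,fy=3,interpolation=2))
```

```text
[ 0.55016555 -0.02892003  0.13637048] [0.47341062 0.52189631 0.27917414] [ 9.95964226e-01 -8.97506845e-02 -2.72471378e-04]
```

View pics/s1.png

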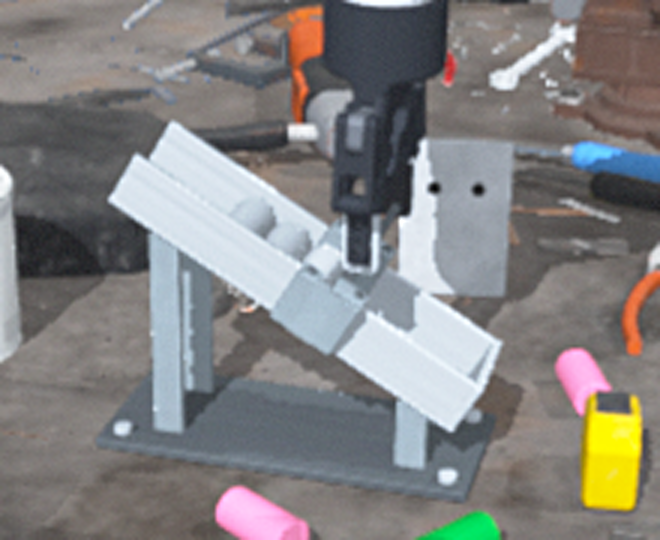

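The side crop shows the fingers straddling the tab at (360,250), clear of the posts. Closing.

Call:
{"name": "send_rows", "arguments": {"deltas": "60 0 0 0 0;90 0 0 0 0;110 0 0 0 0;130 0 0 0 0;160 0 0 0 0;160 0 0 0 0;160 0 0 0 0;160 0 0 0 0"}}

```text
t: 4.2
ee_pos: [0.5504, -0.0294, 0.1372]
tcp_rot: [0.999, -0.044, 0.0, 0.001]
ft_force: [-3.8, -5.8, 7.8]
grip_width: 0.495
gripper_force: 59.6
```

Run:
```python
from h import *
s=read_state(); print(s["ee_pos"],s["ft_force"],s["torque"],s["grip_width"],s["gripper_force"])
```

```text
[ 0.55042775 -0.02937501  0.13715765] [-3.80046086 -5.82178437  7.80672727] [-0.96940766  0.66434064  0.12602542] 0.49504410606527494 59.556570053100586
```

Gripped at 42 mm and 60 N. Now ease it off the floor by 2 mm along the blank's axis, relieving the sideways load.

Call:
{"name": "send_rows", "arguments": {"deltas": "160 -0.0003 0.0005 -0.0005 0;160 -0.0003 0.0005 -0.0005 0;160 -0.0003 0 -0.0005 0;160 -0.0003 0 -0.0005 0;160 0 0 0 0;160 0 0 0 0;160 0 0 0 0;160 0 0 0 0"}}

```text
t: 5.2
ee_pos: [0.5497, -0.0293, 0.1382]
tcp_rot: [0.999, -0.045, 0.001, -0.0]
ft_force: [6.0, -2.2, -4.1]
grip_width: 0.499
gripper_force: 61.4
```

Call:
{"name": "send_rows", "arguments": {"deltas": "160 0 0 -0.0008 0;160 0.0009 0 -0.0005 0;160 0.0009 0 -0.0005 0;160 0.0009 0 -0.0005 0;160 0.0009 0 -0.0005 0;160 0.0009 0 -0.0005 0;160 0 0 0 0;160 0 0 0 0"}}

```text
t: 6.2
ee_pos: [0.5534, -0.0298, 0.1416]
tcp_rot: [0.999, -0.045, -0.0, -0.0]
ft_force: [-2.7, 0.4, -4.0]
grip_width: 0.497
gripper_force: 61.5
```

Resistance along the slope is about 4 N, so the rollers are yielding. Continuing up-slope.

Call:
{"name": "send_rows", "arguments": {"deltas": "160 0.0009 0 -0.0005 0;160 0.0009 0 -0.0005 0;160 0.0009 0 -0.0005 0;160 0.0009 0 -0.0005 0;160 0.0009 0 -0.0004 0;160 0 0 0 0;160 0 0 0 0;160 0 0 0 0"}}

```text
t: 7.2
ee_pos: [0.558, -0.0302, 0.144]
tcp_rot: [0.999, -0.045, 0.0, -0.0]
ft_force: [-4.0, 0.1, -2.9]
grip_width: 0.499
gripper_force: 61.6
```

Call:
{"name": "send_rows", "arguments": {"deltas": "160 0.0005 0 -0.0003 0;160 0.0005 0 -0.0003 0;160 0.0005 0 -0.0003 0;160 0.0004 0 -0.0002 0;160 0 0 0 0;160 0 0 0 0;160 0 0 0 0;160 0 0 0 0"}}

```text
t: 8.2
ee_pos: [0.5593, -0.0303, 0.1448]
tcp_rot: [0.999, -0.044, -0.001, -0.0]
ft_force: [-6.6, 0.1, -3.3]
grip_width: 0.503
gripper_force: 61.5
```

Run:
```python
from h import *
s=read_state(); print(s["ee_pos"],s["ft_force"],s["torque"])
c=cam("top"); save(c,"t2full.png"); im=c["frame"][170:260,290:390]; cv2.imwrite("pics/t2.png",cv2.resize(im[:,:,::-1],None,fx=5,fy=5,interpolation=2))
```

```text
[ 0.55933789 -0.03030714  0.14482572] [-6.61155602  0.11157271 -3.26853047] [0.04239471 1.37082799 0.11083866]
```

Call:
{"name": "send_rows", "arguments": {"deltas": "160 0.0004 0 -0.0003 0;160 0.0005 0 -0.0003 0;160 0 0 0 0;160 0 0 0 0;160 0 0 0 0;160 0 0 0 0;160 0 0 0 0;160 0 0 0 0"}}

```text
t: 9.25
ee_pos: [0.5595, -0.0303, 0.145]
tcp_rot: [0.999, -0.044, -0.002, -0.0]
ft_force: [-8.8, 1.0, -5.8]
grip_width: 0.502
gripper_force: 61.5
```

It no longer moves and the force is rising, so it is against the upper face. Now draw it square to the floor.

Call:
{"name": "send_rows", "arguments": {"deltas": "160 -0.001 0 -0.0017 0;160 -0.001 0 -0.0017 0;160 -0.001 0 -0.0017 0;160 -0.001 0 -0.0017 0;160 -0.001 0 -0.0017 0;160 -0.001 0 -0.0017 0;160 0 0 0 0;160 0 0 0 0"}}

```text
t: 10.25
ee_pos: [0.5539, -0.0298, 0.1552]
tcp_rot: [0.999, -0.044, -0.001, -0.0]
ft_force: [-7.0, 0.7, -6.1]
grip_width: 0.501
gripper_force: 62.4
```

Call:
{"name": "send_rows", "arguments": {"deltas": "160 -0.0015 0 -0.0026 0;160 -0.0015 0 -0.0026 0;160 -0.0015 0 -0.0026 0;160 -0.0015 0 -0.0026 0;160 -0.0015 0 -0.0026 0;160 -0.0015 0 -0.0026 0;160 -0.0015 0 -0.0026 0;160 0 0 0 0"}}

```text
t: 11.25
ee_pos: [0.5439, -0.0289, 0.1742]
tcp_rot: [0.999, -0.045, -0.0, -0.0]
ft_force: [-7.0, 0.9, -7.5]
grip_width: 0.497
gripper_force: 62.4
```

Call:
{"name": "send_rows", "arguments": {"deltas": "160 -0.003 0 -0.005 0;160 -0.003 0 -0.005 0;160 -0.003 0 -0.005 0;160 -0.003 0 -0.005 0;160 -0.003 0 -0.005 0;160 -0.004 0 -0.007 0;160 -0.004 0 -0.007 0;160 0 0 0 0"}}

```text
t: 12.25
ee_pos: [0.5215, -0.0269, 0.2138]
tcp_rot: [0.999, -0.045, 0.001, 0.0]
ft_force: [0.1, 0.3, -2.5]
grip_width: 0.501
gripper_force: 63.2
```

Run:
```python
from h import *
s=read_state(); print(s["ee_pos"],s["ft_force"],s["grip_width"])
a=cam("side"); b=cam("top")
im=np.hstack([cv2.resize(a["frame"][110:330,200:420],(396,396)),cv2.resize(b["frame"][130:290,260:420],(396,396))])
cv2.imwrite("pics/s3.png",im[:,:,::-1])
```

```text
[ 0.5214558  -0.02694175  0.2137528 ] [ 0.06716242  0.2641775  -2.47323332] 0.5011625824632648
```

View pics/s3.png

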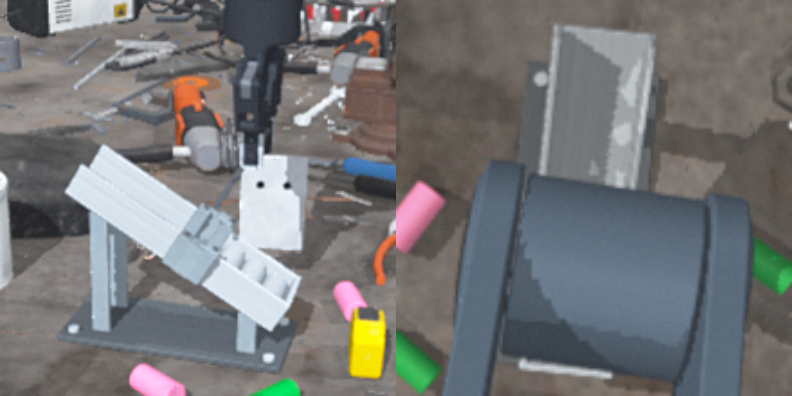

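The left half of the picture shows all three rollers at the low end (260,275), with the blank held clear of the gate at (230,190). Next: lift, and carry it over the tray.

Call:
{"name": "send_rows", "arguments": {"deltas": "160 0 0 -0.02 0;160 0 0 -0.02 0;160 -0.003 -0.0206 0 0;160 -0.006 -0.036 0 0;160 -0.006 -0.04 0 0;160 -0.006 -0.04 0 0;160 -0.006 -0.04 0 0;160 -0.006 -0.04 0 0"}}

```text
t: 13.35
ee_pos: [0.5076, 0.1931, 0.2528]
tcp_rot: [0.999, -0.045, -0.0, 0.0]
ft_force: [0.7, 0.7, -1.5]
grip_width: 0.501
gripper_force: 63.2
```

Call:
{"name": "send_rows", "arguments": {"deltas": "160 -0.006 -0.04 0 0;160 -0.0054 -0.03 0 0;160 -0.002 -0.01 0 0;160 0 0 0.02 0;160 0 0 0.03 0;160 0 0 0.03 0;160 0 0 0.02 0;160 0 0 0 0"}}

```text
t: 14.35
ee_pos: [0.5011, 0.2717, 0.1517]
tcp_rot: [0.999, -0.045, -0.001, 0.001]
ft_force: [-0.1, -0.3, -1.7]
grip_width: 0.502
gripper_force: 63.1
```

Run:
```python
from h import *
s=read_state(); print(s["ee_pos"],s["ft_force"],s["grip_width"])
a=cam("side"); uv,p=cloud(a); T=s["ee_pos"]
ex=np.array([.996,-.09,0]);ey=np.array([.09,.996,0]); d=p-T; X=d@ex;Y=d@ey;Z=d[:,2]
m=(abs(X-.01)<.06)&(abs(Y)<.05)&(Z<.0)&(Z>-.08)&(p[:,2]>.03)
print(m.sum(), "X",np.percentile(X[m],[1,99]),"Z",np.percentile(Z[m],[1,99]),"Y",np.percentile(Y[m],[1,99]))
f=np.c_[X,Z][m]; v=np.linalg.svd(f-f.mean(0))[2][0]; print("tilt",np.degrees(np.arctan2(v[0],v[1])))
cv2.imwrite("pics/s4.png",cv2.resize(a["frame"][200:460,220:440],None,fx=2.3,fy=2.3)[:,:,::-1])
```

```text
[0.50105086 0.27168889 0.15174754] [-0.14238839 -0.34305402 -1.7394744 ] 0.502496788488846
234 X [0.01153141 0.03627171] Z [-0.0399522  -0.00180042] Y [-0.03463807  0.03918015]
tilt -32.06133997183085
```

View pics/s4.png

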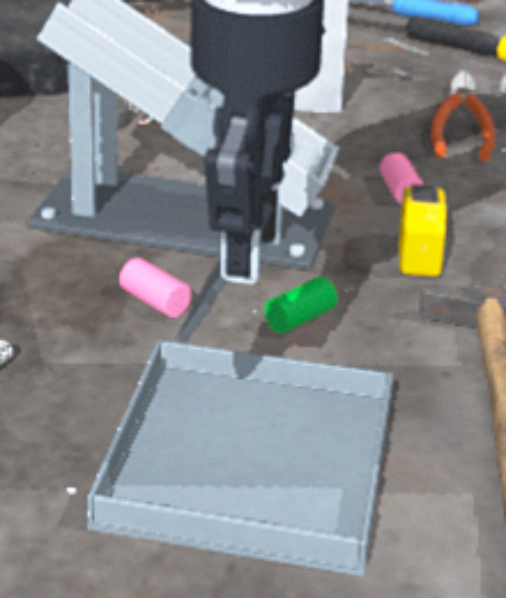

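The blank is held at about 32° tilt over the tray, with its foot at about (205,300) and its lower edge 41 mm below the TCP. Lowering.

Call:
{"name": "send_rows", "arguments": {"deltas": "160 0 0 0.02 0;160 0 0 0.03 0;160 0 0 0.03 0;160 0 0 0.01 0;160 0 0 0.004 0;160 0 0 0.003 0;160 0 0 0.002 0;160 0 0 0 0"}}

```text
t: 15.4
ee_pos: [0.5018, 0.2727, 0.0544]
tcp_rot: [0.999, -0.045, 0.0, -0.0]
ft_force: [-1.4, 0.6, -2.2]
grip_width: 0.498
gripper_force: 63.1
```

Call:
{"name": "send_rows", "arguments": {"deltas": "160 0 0 0.001 0;160 0 0 0.001 0;160 0 0 0.001 0;160 0 0 0.001 0;160 0 0 0.001 0;160 0 0 0 0;160 0 0 0 0;160 0 0 0 0"}}

```text
t: 16.4
ee_pos: [0.5016, 0.2726, 0.0491]
tcp_rot: [0.999, -0.045, 0.0, -0.0]
ft_force: [0.0, -0.2, -1.7]
grip_width: 0.5
gripper_force: 63.1
```

Call:
{"name": "send_rows", "arguments": {"deltas": "160 0 0 0.0008 0;160 0 0 0.0008 0;160 0 0 0.0008 0;160 0 0 0.0006 0;160 0 0 0 0;160 0 0 0 0;160 0 0 0 0;160 0 0 0 0"}}

```text
t: 17.4
ee_pos: [0.5016, 0.2726, 0.0461]
tcp_rot: [0.999, -0.045, -0.0, -0.0]
ft_force: [0.4, -0.1, -0.3]
grip_width: 0.494
gripper_force: 63.4
```

Call:
{"name": "send_rows", "arguments": {"deltas": "160 0 0 0.0006 0;160 0 0 0.0006 0;160 0 0 0.0004 0;160 0 0 0 0;160 0 0 0 0;160 0 0 0 0;160 0 0 0 0;160 0 0 0 0"}}

```text
t: 18.4
ee_pos: [0.5015, 0.2727, 0.0456]
tcp_rot: [0.999, -0.045, -0.0, -0.0]
ft_force: [-7.2, -3.4, 15.4]
grip_width: 0.503
gripper_force: 65.0
```

The edge is on the tray floor at 15 N. I relieve the load slightly and open.

Call:
{"name": "send_rows", "arguments": {"deltas": "160 0 0 -0.0006 0;160 0 0 0 0;100 0 0 0 0;60 0 0 0 0;20 0 0 0 0;0 0 0 0 0;0 0 0 0 0;0 0 0 0 0"}}

```text
t: 19.4
ee_pos: [0.5016, 0.2727, 0.0451]
tcp_rot: [0.999, -0.045, -0.0, -0.0]
ft_force: [0.0, -0.2, 0.6]
grip_width: 1.003
gripper_force: 0.0
```

Call:
{"name": "send_rows", "arguments": {"deltas": "0 0 0 -0.01 0;0 0 0 -0.03 0;0 0 0 -0.04 0;0 0 0 -0.05 0;0 0 0 -0.05 0;0 0 0 -0.03 0;0 0 0 0 0;0 0 0 0 0"}}

```text
t: 20.4
ee_pos: [0.5012, 0.2725, 0.2546]
tcp_rot: [0.999, -0.045, -0.0, 0.0]
ft_force: [1.2, 0.1, -0.6]
grip_width: 1.006
gripper_force: 0.0
```

Run:
```python
from h import *
s=read_state(); print(s["t"],s["ee_pos"],s["ft_force"],s["grip_width"])
a=cam("side"); cv2.imwrite("pics/s5.png",cv2.resize(a["frame"][170:460,220:440],None,fx=2,fy=2)[:,:,::-1])
```

```text
20.4 [0.50120679 0.27245089 0.25460784] [ 1.15530355  0.11100059 -0.60065965] 1.0055107186291523
```

View pics/s5.png

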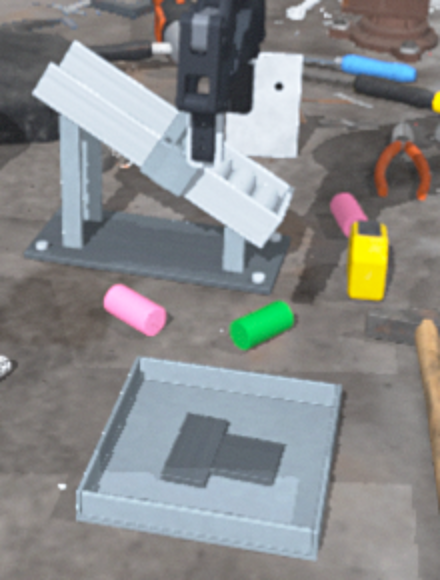

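The blank lies flat in the tray at (220,450). All three rollers sit at the end stop at (245,190), and the other items are undisturbed.

```bash
python3 -c "
from cell import sign_off; print(sign_off())"
```

```text
the job is handed in; nothing more can be done
None
```

The job is handed in: the blank lies flat in the tray, its edge set down before release, all three rollers are at the end stop and nothing else looks moved; as the moves can't tilt the tool, I gripped the tab across its 44 mm width, not its 6 mm thickness.

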